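# Index the jar table and charge a grinding jar with balls

### The job

On the jar charging station, turn the three-jar table until it clicks home with the open, empty grinding jar under the funnel (the two lidded jars are already charged). Then pick up the porcelain dish by its handle and pour all seven steel grinding balls through the funnel into that jar. Set the empty dish back down upright on the bench and let go; leave the timer, the beaker and the reagent bottle by the vortex mixer where they stand.

Things in the scene. Friction and masses are not known exactly. Their poses are not given: they have to be found in the camera images.
- station: Jar charging station, fixed on the bench: round grey base 188 mm wide, 12 mm high, with a tongue to the rear that carries a steel column (18 mm thick, 163 mm from the table axis, top at 138 mm) and on it a steel funnel. Origin: on the bench, on the vertical axis of the turning table; x points from the axis to funnel and column (roughly away from the robot), y left, z up.
- funnel_mouth (a point): Centre of the funnel's round mouth at rim height, 62 mm along station x from the table axis, 164 mm above the bench. The mouth is 130 mm wide inside (140 mm over the rim); the cone narrows to a 42 mm outlet.
- funnel_outlet (a point): Centre of the funnel's 42 mm outlet, straight below the mouth, 99 mm above the bench.
- table_rotor (a joint): Angle of the turning table, rad, counter-clockwise from above; 0 or a full turn: open jar under the funnel. No stops. Spring detents at 0, 2.094 and 4.189, each with one jar under the funnel: let go within 0.1 rad of one, the table clicks into it by itself; elsewhere it stays as left. Starts between 1.5 and 2.7, in a detent or not. Turning takes about 1 N at a knob, 3 to 4 N over a click.
- jar_mouth (a point): Centre of the open jar's mouth, 62 mm from the table axis, 86 mm above the bench. Three steel jars are fixed 120 degrees apart on the aluminium table (196 mm wide, top 36 mm above the bench): one open, two with dark lids (tops at 95 mm). Jars are 64 mm wide and 50 mm high; the open one is 54 mm wide inside and 44 mm deep.
- jar_floor (a point): Centre of the open jar's inner floor, 42 mm above the bench, straight below jar_mouth.
- knob_open (a point): Centre of the black ball knob outboard of the open jar, 122 mm from the table axis, 76 mm above the bench. Each jar has such a knob in line with it: a 24 mm ball on an upright 10 mm pin (pin 36 to 66 mm above the bench), on a short arm at the table's rim, pin centre 28 mm from the jar's wall. Push a knob sideways along its circle to turn the table.
- knob_shut_a (a point): Centre of the like knob outboard of one lidded jar, 120 degrees counter-clockwise (from above) from knob_open.
- knob_shut_b (a point): Centre of the like knob outboard of the other lidded jar, 240 degrees counter-clockwise from knob_open.
- dish: White porcelain dish, loose, 90 to 130 g empty: a cone 40 mm high, 42 mm wide at the foot, 112 mm at the rim (wall 3 mm, sides leaning out about 40 degrees), with one straight level handle. It holds the balls at the start. Origin: centre of its underside; z up through the mouth; the handle points along -x. The balls all roll out when it is tipped 70 degrees or more to the side.
- dish_handle (a point): Where to pinch the dish's handle: 86 mm from the dish's centre along dish -x, 30 mm above its underside. The handle is a bar 12 mm wide (along dish y), 14 mm high and 62 mm long, from 52 mm to 114 mm from the dish's centre. Grip it firmly (30 N or more).
- ball_1: One of seven alike loose steel grinding balls, 15 mm wide, 14 g; origin at its centre.
- ball_2: One of seven alike loose steel grinding balls, 15 mm wide, 14 g; origin at its centre.
- ball_3: One of seven alike loose steel grinding balls, 15 mm wide, 14 g; origin at its centre.
- ball_4: One of seven alike loose steel grinding balls, 15 mm wide, 14 g; origin at its centre.
- ball_5: One of seven alike loose steel grinding balls, 15 mm wide, 14 g; origin at its centre.
- ball_6: One of seven alike loose steel grinding balls, 15 mm wide, 14 g; origin at its centre.
- ball_7: One of seven alike loose steel grinding balls, 15 mm wide, 14 g; origin at its centre.
- timer: Small white bench timer, loose, 62x68x19 mm; origin at the centre of its underside. Leave it alone.
- beaker: Clear empty 100 ml beaker, loose, 54 mm wide and 68 mm high; origin at the centre of its underside. Leave it alone.
- bottle_ethanol: Round reagent bottle with a screw cap, loose, 66 mm wide and 136 mm high, right of the station's column near the vortex mixer; origin at the centre of its underside. Leave it alone.

How it is judged:
By the outcome, as a careful person would: the job done as asked, in the order asked, and still so for the second after the job is handed in, with the robot touching nothing.
It also fails if it takes over 67 s, if anything falls off the work surface, if the arm or the gripper's body presses on something with over 40 N, if the wrist force passes 120 N, or if a joint passes its speed limit or range.

### The arm

A 6-joint arm with a two-finger parallel gripper is mounted at the origin on a cart in front of the work surface, level with it; the furniture and walls round the work are solid. World frame = base frame: x ahead of the robot, y to its left, z up, the work surface at z = 0. Lengths are in m, angles in rad, forces in N, time in s.
With the tool pointing down it reaches from about 0.25 to 0.725 m from the base axis. Payload 4 kg.
Tool frame: the origin (TCP) lies on the centre line of the jaws, within the pads' length; the fingertips stand ahead of it and the grasp point (between the pads) lies 3 mm ahead of it (bot.tcp_to_tips is the z of the fingertips in the tool frame, in m); z points along the fingers, y is the line along which they close (so a half turn about z gives the same grasp; the last joint's range is limited). The gripper opens to 85 mm and grips with 20 to 120 N. Pads are 22 mm wide; open, the fingers measure 114 mm over their backs; the gripper's body (76 mm by 85 mm) begins 54 mm behind the grasp point. The pads swing forward as they close: fully open they stand 13 mm farther back than shut.
Start: joints at [-1.123, 0.241, 0.005, 1.335, 0, 1.571], TCP at [0.216, -0.451, 0.253] pointing down, gripper open.
Joint ranges: [-2.72, 2.72], [-1.05, 1.87], [-1.09, 1.28], [-1.99, 2.15], [-1.42, 1.44], [-3.14, 3.14]. Speed limits (rad/s): [2.79, 2.79, 3.14, 3.14, 3.14, 3.14].

### API

Orientations are given as a unit quaternion [x, y, z, w].
In Python, from workcell import telemetry, camera, camera_params, ticket, boxes_of, cut_out, spot_point, bot gives the robot as it stands.
- The arm moves only by the shell command python3 -m creep 'ROWS'. ROWS is text: rows parted by semicolons, each of 5 numbers parted by spaces: the opening, from 0 (shut) to 1 (fully open), then the shift along the tool's x, y, z in units of 150 mm (1.0 is 150 mm), then the turn about the tool's z in units of 180 degrees (1.0 is 180 degrees). In form: claw x y z turn; .... A call has 1 to 12 rows; each row is the pose to reach, as a shift and turn from the pose commanded when the call began, along the tool's axes at that moment, turning the shorter way round; what a row does not reach only later rows make up. A row lasts 1/8 s, in which the tool goes at most 62.5 mm and 10.7 degrees, less where a joint would pass 70% of its speed; a pose out of reach is approached as far as the arm can. A call with a number of a shift or a turn outside -1 to 1 is refused whole. A call with a gripper value outside its range is refused whole. The fingers move at their own pace and stop on an object; the grip force is fixed at half the most. Time passes only in rows, so rows that repeat a pose let the fingers close. It gives the time, the measured TCP pose, the force, the opening and the grip force at its end, in the units of the state.
- telemetry.get_obs(): the state, without advancing time (a new reading comes with each control period).
- camera(name): name is "scene" or "top" or "wrist"; returns the picture (400x640x3 uint8, red, green, blue); there is no depth.
- camera_params(name): a dict with "camera_matrix" (3x3 intrinsics, pixels), "eye" and "attitude" of the camera in the world. Camera axes: x right, y down, z forward; pixel columns grow to the right and rows downward; lengths in m; the calibration is good to about 2 mm. A picture is of the moment at which its call begins: read the wrist's pose just before it. camera_params takes no time and is no camera call; for the wrist camera it gives the pose at the moment of the call.
- ticket.job_done(): hands the job in; it is judged then, once.
Trained networks look in the newest picture that a camera, given by its name, has taken for a name from the list of things; names that differ only in an ending like _2 or _b are one class to them, and where a whole thing is asked for, a point or a joint stands for the part that bears it (a point fixed in the world has none). Each returns a list of dicts, best first, with "conf" (0 to 1); they miss things now and then, are a little off and sometimes report something else, mostly with a low value. They report only what shows in the picture. A call takes as long as a camera call.
- boxes_of(thing, camera): "at" ([x, y, z] in m, in world coordinates, good to about 4 mm: the middle of the surface that is visible of it).
- cut_out(thing, camera): "pixels" (400x640 bool, what is visible of it).
- spot_point(thing, camera): "at" ([x, y, z] in m, in world coordinates, good to about 4 mm: a listed point, or the origin of a listed thing).
The state is a dict: "clock": time; "joint_pos": joint angles; "joint_vel": joint speeds; "tau": joint torques, N m; "eef_pos": TCP position; "tool_rot": TCP orientation; "ft_force": force on the tool from outside, world axes, zero at the start; "ft_torque": the same for the moment, N m; "grip_width": finger opening in m; "grasp_force": force on a finger pad.
Only numpy, scipy, OpenCV 4.12 (cv2) and the standard library are available. Lean on these libraries where they do the work, as an engineer would, in place of code of your own. Each camera call takes 0.05 s, during which the arm holds its last target. There are 200 camera calls.

## Working session

There is one attempt and no reset: what is moved stays moved. The work goes in short steps, Python scripts to look and compute and a shell command to move; the robot and the scene stay as the last step left them, time stands still between calls to the robot, and variables do not carry over. Pictures are saved under pics/ and viewed, at most 10 in all, crops included, and the job is handed in when it is done.

```bash
mkdir -p pics; ls
python3 - <<'E'
from workcell import *
import cv2,numpy as np
o=telemetry.get_obs();print(o['clock'],o['eef_pos'],o['tool_rot'],o['grip_width'],bot.tcp_to_tips)
for c in ['scene','top']:
    im=camera(c);cv2.imwrite(f'pics/{c}0.png',im[:,:,::-1])
    for n in ['station','funnel_mouth','jar_mouth','knob_open','knob_shut_a','dish','dish_handle','timer','beaker','bottle_ethanol']:
        print(c,n,[(np.round(d['at'],3).tolist(),round(d['conf'],2)) for d in spot_point(n,c)])
print(telemetry.get_obs()['clock'])
E
```

```text
pics
0.0 [ 0.21624699 -0.45017806  0.25243589] [ 9.75033589e-01  2.22055062e-01 -2.25496022e-04 -9.99791443e-04] 0.08527458126974753 0.022
scene station [([0.576, -0.105, -0.002], 0.7), ([0.478, 0.31, 0.012], 0.4)]
scene funnel_mouth [([0.639, -0.102, 0.16], 0.66)]
scene jar_mouth [([0.572, -0.042, 0.086], 0.94)]
scene knob_open [([0.566, 0.015, 0.073], 0.89)]
scene knob_shut_a [([0.478, -0.18, 0.078], 0.88), ([0.692, -0.154, 0.074], 0.67), ([0.487, 0.322, 0.012], 0.39)]
scene dish [([0.495, 0.309, -0.002], 0.72), ([0.418, 0.337, 0.033], 0.16)]
scene dish_handle [([0.418, 0.338, 0.032], 0.96)]
scene timer [([0.377, 0.123, 0.002], 0.65)]
scene beaker [([0.689, 0.167, -0.001], 0.74), ([0.478, 0.311, 0.011], 0.32)]
scene bottle_ethanol []
top station [([0.579, -0.105, -0.004], 0.92), ([0.495, 0.312, 0.0], 0.42)]
top funnel_mouth [([0.638, -0.104, 0.165], 0.76)]
top jar_mouth [([0.573, -0.047, 0.087], 0.76), ([0.49, 0.296, 0.015], 0.49)]
top knob_open [([0.563, 0.014, 0.075], 0.72), ([0.64, -0.103, 0.163], 0.42)]
top knob_shut_a [([0.48, -0.183, 0.075], 0.76)]
top dish [([0.493, 0.31, 0.001], 0.83)]
top dish_handle [([0.412, 0.338, 0.031], 0.68), ([0.638, -0.103, 0.164], 0.18)]
top timer [([0.376, 0.123, -0.002], 0.74), ([0.499, 0.313, 0.02], 0.55)]
top beaker [([0.563, 0.012, 0.074], 0.6), ([0.686, 0.169, -0.001], 0.59)]
top bottle_ethanol [([0.742, -0.27, -0.001], 0.72), ([0.503, 0.293, 0.012], 0.3)]
1.1
```

View pics/scene0.png

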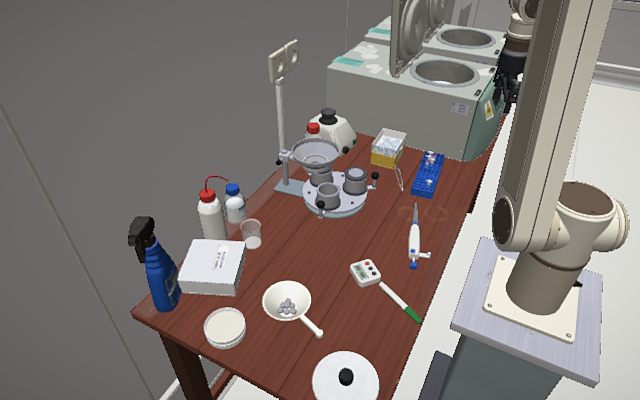

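View pics/top0.png

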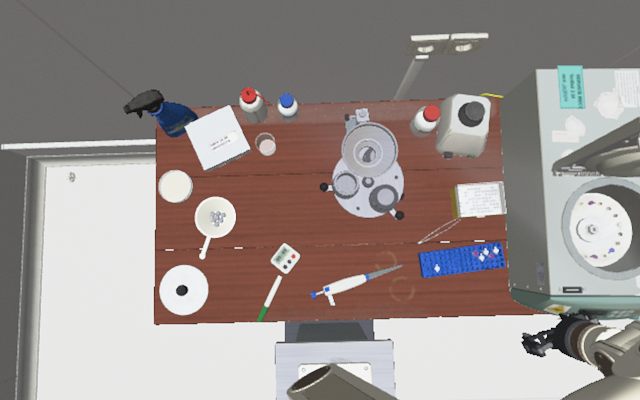

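The scene view shows the station at (335,180), with the open jar's knob at (321,204). The dish is at (287,300) and its handle points to (320,333). The top view agrees: dish at (215,217), open knob at (324,187). `creep` gives no tilt axis, so I'll check what the interface documents.

```bash
cat > h.py <<'E'
from workcell import *
import numpy as np
from scipy.spatial.transform import Rotation as R
def st():
    o=telemetry.get_obs();r=R.from_quat(o['tool_rot']).as_matrix()
    print('t',round(o['clock'],2),'p',np.round(o['eef_pos'],4),'head',round(np.degrees(np.arctan2(r[1,0],r[0,0])),1),'zax',np.round(r[:,2],3),'q',np.round(o['joint_pos'],3),'w',round(o['grip_width'],4),'F',np.round(o['ft_force'],1),'gf',round(o['grasp_force'],1))
    return np.array(o['eef_pos']),r
def to(p,head=None,say=''):
    e,r=st();d=r.T@(np.array(p)-e)/.15
    t=0 if head is None else -(((head-np.degrees(np.arctan2(r[1,0],r[0,0])))+180)%360-180)/180
    print(say,'units',np.round(d,3),'turn',round(t,3))
E
python3 -m creep '0.55 0.4 -0.15 0 -0.06; 0.55 0.8 -0.3 0 -0.12; 0.55 1 -0.4 0 -0.18;0.55 1 -0.4 0 -0.24;0.55 1 -0.4 0 -0.3'; python3 -c "
from h import *
to([.4796,-.178,.2],217)
to([.4796,-.178,.2],37)"
```

```text
clock: 1.72
eef_pos: [0.3263, -0.331, 0.2534]
tool_rot: [0.767, 0.642, -0.0, 0.0]
ft_force: [-0.5, -0.0, -0.4]
grip_width: 0.0466
grasp_force: 0.0
t 1.73 p [ 0.3263 -0.331   0.2534] head 79.8 zax [ 0. -0. -1.] q [-0.793  0.171 -0.083  1.317 -0.     0.956] w 0.0466 F [-0.5 -0.  -0.4] gf 0.0
 units [1.185 0.826 0.356] turn -0.762
t 1.73 p [ 0.3263 -0.331   0.2534] head 79.8 zax [ 0. -0. -1.] q [-0.793  0.171 -0.083  1.317 -0.     0.956] w 0.0466 F [-0.5 -0.  -0.4] gf 0.0
 units [1.185 0.826 0.356] turn 0.238
```

```bash
python3 -m creep '0.55 0.3 0.2 0 -0.06; 0.55 0.6 0.4 0 -0.12; 0.55 0.9 0.6 0 -0.18;0.55 1 0.83 0 -0.24;0.55 1 0.83 0 -0.3;0.55 1 0.83 0 -0.36;0.55 1 0.83 0 -0.42;0.55 1 0.83 0 -0.48;0.55 1 0.83 0 -0.54;0.55 1 0.83 0 -0.6;0.55 1 0.83 0 -0.66;0.55 1 0.83 0 -0.72' >/dev/null; python3 -c "
from h import *
import cv2
im=camera('wrist');cv2.imwrite('pics/w1.png',im[:,:,::-1])
P=[]
for c in ['wrist','scene','top']:
    if c!='wrist': camera(c)
    for n in ['station','funnel_mouth','jar_mouth','knob_open','knob_shut_a']:
        print(c,n,[(np.round(d['at'],3).tolist(),round(d['conf'],2)) for d in spot_point(n,c) if d['conf']>.5])
to([.4796,-.178,.2],217)"
```

```text
wrist station [([0.58, -0.102, -0.0], 0.6)]
wrist funnel_mouth []
wrist jar_mouth []
wrist knob_open []
wrist knob_shut_a [([0.686, -0.152, 0.078], 0.9), ([0.48, -0.179, 0.076], 0.58)]
scene station [([0.58, -0.106, -0.004], 0.69)]
scene funnel_mouth [([0.641, -0.101, 0.165], 0.85)]
scene jar_mouth [([0.573, -0.046, 0.089], 0.94)]
scene knob_open [([0.562, 0.017, 0.076], 0.96), ([0.495, 0.309, -0.001], 0.74)]
scene knob_shut_a [([0.477, -0.178, 0.077], 0.68), ([0.694, -0.154, 0.078], 0.56)]
top station [([0.582, -0.11, -0.003], 0.98)]
top funnel_mouth [([0.638, -0.102, 0.164], 0.9)]
top jar_mouth [([0.57, -0.047, 0.082], 0.83)]
top knob_open [([0.565, 0.011, 0.076], 0.6)]
top knob_shut_a [([0.48, -0.181, 0.075], 0.87), ([0.584, -0.105, -0.003], 0.72), ([0.489, 0.297, 0.012], 0.52)]
t 4.12 p [ 0.4757 -0.2072  0.2533] head -151.7 zax [-0.  0. -1.] q [-0.411  0.278  0.055  1.348  0.    -0.904] w 0.047 F [-0.1 -0.3 -0. ] gf 0.0
 units [-0.115  0.159  0.355] turn -0.048
```

View pics/w1.png

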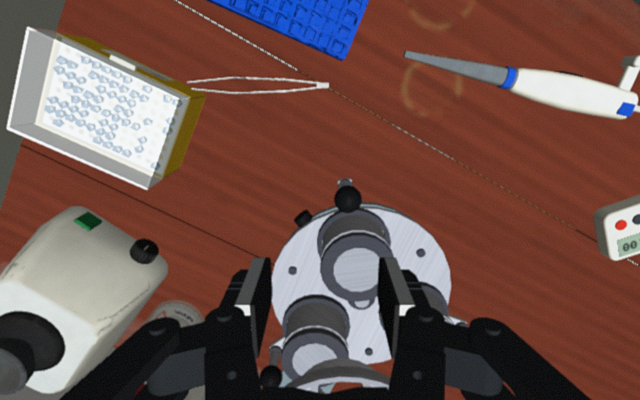

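```bash
python3 -c "
from h import *
c=camera_params('wrist');K=np.array(c['camera_matrix']);print(c['attitude'],c['eye'])
A=np.array(c['attitude']);A=R.from_quat(A).as_matrix() if A.size==4 else A
for uv in [(347,200),(303,218),(346,184)]:
    d=A@np.linalg.inv(K)@np.array([*uv,1.]);e=np.array(c['eye'])
    for z in (.02,.05,.076): print(uv,z,np.round(e+d*(z-e[2])/d[2],3))
to([.479,-.180,.2],216.5)"
```

```text
[0.50621582 0.84700951 0.139422   0.08295747] [ 0.40376917 -0.24587668  0.37366834]
(347, 200) 0.02 [ 0.498 -0.168  0.02 ]
(347, 200) 0.05 [ 0.49  -0.175  0.05 ]
(347, 200) 0.076 [ 0.483 -0.181  0.076]
(303, 218) 0.02 [ 0.537 -0.199  0.02 ]
(303, 218) 0.05 [ 0.526 -0.203  0.05 ]
(303, 218) 0.076 [ 0.516 -0.207  0.076]
(346, 184) 0.02 [ 0.484 -0.178  0.02 ]
(346, 184) 0.05 [ 0.477 -0.183  0.05 ]
(346, 184) 0.076 [ 0.471 -0.188  0.076]
t 4.12 p [ 0.4757 -0.2072  0.2533] head -151.7 zax [-0.  0. -1.] q [-0.411  0.278  0.055  1.348  0.    -0.904] w 0.047 F [-0.1 -0.3 -0. ] gf 0.0
 units [-0.105  0.149  0.355] turn -0.046
```

```bash
python3 -c "
import cv2
a=cv2.imread('pics/w1.png')[160:300,250:460];b=cv2.imread('pics/top0.png')[95:225,300:440]
cv2.imwrite('pics/c1.png',cv2.hconcat([cv2.resize(a,(450,300),interpolation=2),cv2.resize(b,(323,300),interpolation=2)]))"
```

```text
(no output)
```

View pics/c1.png

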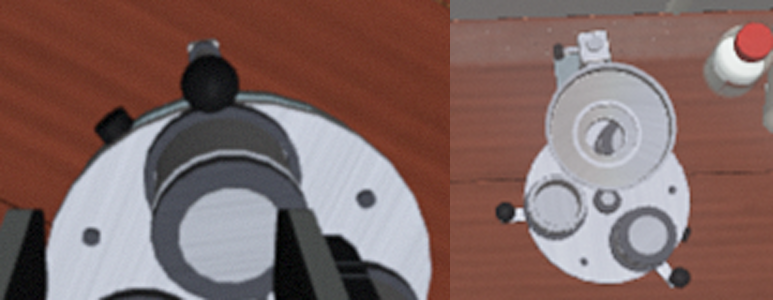

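```bash
python3 -m creep '0.55 -0.1 0.15 0 -0.046;0.55 -0.105 0.15 0.3 -0.046;0.55 -0.105 0.15 0.6 -0.046;0.55 -0.105 0.15 0.8 -0.046;0.55 -0.105 0.15 0.8 -0.046'; python3 -c "
from h import *
camera('wrist')
for n in ['knob_shut_a']:
        print(n,[(np.round(d['at'],3).tolist(),round(d['conf'],2)) for d in spot_point(n,'wrist')])
to([.479,-.180,.082],216.5)
c=camera_params('top');K=np.array(c['camera_matrix']);A=R.from_quat(c['attitude']).as_matrix();e=np.array(c['eye'])
for uv,z in [((362,114.5),.138),((370,148.5),.164),((369.5,147),.099)]:
    d=A@np.linalg.inv(K)@np.array([*uv,1.]);print(uv,z,np.round(e+d*(z-e[2])/d[2],3))
"
```

```text
clock: 4.75
eef_pos: [0.477, -0.1791, 0.131]
tool_rot: [-0.314, 0.95, 0.002, -0.002]
ft_force: [-0.2, 0.5, 0.2]
grip_width: 0.0469
grasp_force: 0.0
knob_shut_a [([0.482, -0.179, 0.076], 0.74)]
t 4.85 p [ 0.4795 -0.1801  0.1341] head -143.4 zax [ 0.001 -0.    -1.   ] q [-0.359  0.348 -0.172  1.05   0.    -0.998] w 0.0468 F [0.7 1.1 0.2] gf 0.0
 units [0.002 0.003 0.348] turn 0.0
(362, 114.5) 0.138 [ 0.737 -0.091  0.138]
(370, 148.5) 0.164 [ 0.642 -0.104  0.164]
(369.5, 147) 0.099 [ 0.66  -0.111  0.099]
```

```bash
python3 -m creep '0.55 0 0 0.2 0;0.5 0 0 0.348 0;0.4 0 0 0.348 0;0.4 -0.0125 0.143 0.348 0.056;0.4 -0.05 0.281 0.348 0.111;0.4 -0.11 0.41 0.348 0.167;0.4 -0.193 0.529 0.348 0.222;0.4 -0.272 0.612 0.348 0.267;0.4 -0.272 0.612 0.348 0.267'; python3 -c "
from h import *
e,r=st();d=e[:2]-[.5785,-.1063];print(np.hypot(*d),np.degrees(np.arctan2(d[1],d[0])))
"
```

```text
clock: 5.98
eef_pos: [0.4589, -0.0815, 0.0833]
tool_rot: [0.098, 0.995, -0.0, 0.002]
ft_force: [-0.3, 0.5, -0.3]
grip_width: 0.0343
grasp_force: 0.0
t 5.97 p [ 0.4589 -0.0815  0.0833] head 168.7 zax [ 0.004 -0.001 -1.   ] q [-0.176  0.324 -0.364  0.879  0.     0.021] w 0.0343 F [-0.3  0.5 -0.3] gf 0.0
0.12219074835864453 168.29241712179623
```

```bash
python3 -m creep '0.4 -0.0125 0.143 0 0.056;0.4 -0.05 0.281 0 0.111;0.4 -0.11 0.41 0 0.167;0.4 -0.193 0.529 0 0.222;0.4 -0.257 0.597 0 0.258;0.4 -0.257 0.597 0 0.258;0.4 -0.257 0.597 0 0.258;0.55 -0.257 0.597 0 0.258;0.55 -0.257 0.597 0 0.258'; python3 -c "
from h import *
e,r=st();d=e[:2]-[.5785,-.1063];print(np.hypot(*d),np.degrees(np.arctan2(d[1],d[0])))
for c in ['scene','top','wrist']:
    camera(c)
    for n in ['jar_mouth','knob_shut_a','station']:
      for d in spot_point(n,c):
        q=np.array(d['at'])[:2]-[.5785,-.1063];print(c,n,np.round(d['at'],3),round(d['conf'],2),np.round(np.degrees(np.arctan2(q[1],q[0])),1))
"
```

```text
clock: 7.1
eef_pos: [0.5125, -0.002, 0.0813]
tool_rot: [0.484, 0.875, 0.0, 0.0]
ft_force: [-0.3, 0.1, -0.7]
grip_width: 0.0468
grasp_force: 0.0
t 7.1 p [ 0.5125 -0.002   0.0813] head 122.1 zax [ 0.  0. -1.] q [-0.004  0.407 -0.24   0.924  0.     1.007] w 0.0468 F [-0.3  0.1 -0.7] gf 0.0
0.12335989877278582 122.31797056081045
scene jar_mouth [ 0.641 -0.102  0.087] 0.67 4.2
scene knob_shut_a [ 0.508 -0.002  0.078] 0.81 124.0
scene knob_shut_a [ 0.533 -0.218  0.077] 0.78 -112.3
scene knob_shut_a [0.489 0.3   0.007] 0.24 102.4
scene station [ 0.576 -0.106 -0.002] 0.76 180.0
top jar_mouth [ 0.642 -0.101  0.086] 0.57 4.6
top knob_shut_a [ 0.529 -0.221  0.077] 0.92 -113.5
top station [ 0.58  -0.108 -0.003] 0.87 -37.9
wrist knob_shut_a [ 0.508 -0.006  0.073] 0.9 125.0
wrist station [ 0.58  -0.106  0.002] 0.77 11.3
```

```bash
python3 -m creep '0.55 0 0 -0.3 0;0.6 0 0 -0.7 0;0.7 0 0 -1 0;0.9 0 0 -1 0'>/dev/null; python3 -c "
from h import *
to([.45,.29,.38],161)
"
```

```text
t 8.2 p [ 0.5153 -0.0018  0.2356] head 122.1 zax [ 0.009  0.    -1.   ] q [-0.003  0.272  0.     1.29   0.     1.008] w 0.0756 F [0.4 0.  0.8] gf 0.0
 units [ 1.875  0.672 -0.967] turn -0.216
```

```bash
python3 -m creep '1 0.35 0.2 -0.3 -0.055;1 0.7 0.4 -0.6 -0.11;1 1 0.5 -0.9 -0.165;1 1 0.5 -0.95 -0.216;1 1 0.5 -0.95 -0.216'>/dev/null; python3 -c "
from h import *
st()"; python3 -m creep '1 -0.4 0 0 0;1 -0.8 0 0 0;1 -1 0 0 0;1 -1 0 0 0'>/dev/null; python3 -c "
from h import *
st()"
```

```text
t 8.82 p [0.4969 0.1668 0.3744] head 161.1 zax [ 0.002  0.001 -1.   ] q [ 0.324  0.275  0.361  1.655 -0.     0.654] w 0.0854 F [-0.3  0.3 -0.3] gf 0.0
t 9.32 p [0.6399 0.1135 0.3682] head 160.6 zax [-0.007 -0.002 -1.   ] q [ 1.760e-01  5.900e-01  8.290e-01  1.817e+00 -1.000e-03  5.140e-01] w 0.0852 F [-0.4  0.3 -0.3] gf 0.0
```

```bash
python3 -m creep '1 -0.3 0 0 0;1 -0.6 0 0 0;1 -1 0 0 0;1 -1 0 0 0'>/dev/null; python3 -c "
from h import *
st()"
```

```text
t 9.82 p [0.7409 0.0617 0.3427] head 160.7 zax [ 0.036  0.003 -0.999] q [ 0.083  0.86   1.268  1.943 -0.     0.419] w 0.0854 F [ 0.2 -0.3 -0.9] gf 0.0
```

```bash
python3 -m creep '1 -0.5 0 0 0;1 -1 0 0 0;1 -1 0 0 0;1 -1 0 0 0'>/dev/null; python3 -c "
from h import *
st()";python3 -m creep '1 0.4 0 0 0;1 0.8 0 0 0;1 1 0 0 0;1 1 0 0 0'>/dev/null; python3 -c "
from h import *
st()"
```

```text
t 10.32 p [0.7942 0.0151 0.304 ] head 160.8 zax [ 0.101  0.005 -0.995] q [0.018 0.917 1.274 1.826 0.003 0.351] w 0.0855 F [0.6 1.  0.1] gf 0.0
t 10.82 p [0.6452 0.0659 0.2873] head 161.0 zax [ 0.091  0.005 -0.996] q [ 0.104  0.468  0.416  1.428 -0.005  0.433] w 0.0854 F [ 0.3 -0.3 -0.6] gf 0.0
```

```bash
python3 -c "
from h import *
from scipy.optimize import least_squares
def ray(c,uv):
    p=camera_params(c);K=np.array(p['camera_matrix']);A=R.from_quat(p['attitude']).as_matrix();d=A@np.linalg.inv(K)@np.array([*uv,1.]);return np.array(p['eye']),d/np.linalg.norm(d)
def tri(a,b):
    (e1,d1),(e2,d2)=ray('scene',a),ray('top',b)
    s=np.linalg.lstsq(np.c_[d1,-d2],e2-e1,rcond=None)[0];p,q=e1+d1*s[0],e2+d2*s[1];return np.round((p+q)/2,3),round(np.linalg.norm(p-q),3)
print('sock L/R end',tri((270,50),(411,40)),tri((298,42),(488,37)),tri((270,50),(488,37)),tri((298,42),(411,40)))
print('post base',tri((284,155),(397,100)))
print('spray top',tri((143,222),(140,100)))
print('mixer top',tri((328,114),(470,111)))
to([.6,-.207,.45],161)
"
```

```text
sock L/R end (array([ 0.813, -0.166,  0.399]), np.float64(0.006)) (array([ 0.826, -0.335,  0.367]), np.float64(0.0)) (array([ 0.884, -0.335,  0.325]), np.float64(0.082)) (array([ 0.76 , -0.168,  0.44 ]), np.float64(0.061))
post base (array([ 0.809, -0.2  ,  0.033]), np.float64(0.007))
spray top (array([0.747, 0.428, 0.266]), np.float64(0.008))
mixer top (array([ 0.737, -0.371,  0.125]), np.float64(0.005))
t 10.82 p [0.6452 0.0659 0.2873] head 161.0 zax [ 0.091  0.005 -0.996] q [ 0.104  0.468  0.416  1.428 -0.005  0.433] w 0.0854 F [ 0.3 -0.3 -0.6] gf 0.0
 units [-0.397 -1.782 -1.116] turn 0.0
```

```bash
python3 -m creep '1 0 -0.2 -0.4 0;1 0 -0.5 -0.8 0;1 0 -0.8 -1 0;1 0 -1 -1 0;1 0 -1 -1 0'>/dev/null; python3 -c "
from h import *
st()";python3 -m creep '1 0 -0.3 -0.3 0;1 0 -0.6 -0.6 0;1 0 -0.8 -0.8 0;1 0 -0.8 -0.8 0'>/dev/null; python3 -c "
from h import *
to([.6,-.207,.55],161)"
```

```text
t 11.45 p [ 0.5895 -0.0803  0.4369] head 160.6 zax [ 0.108  0.003 -0.994] q [-0.144  0.375  0.66   1.749  0.019  0.193] w 0.0854 F [ 0.3  0.5 -0.1] gf 0.0
t 11.95 p [ 0.5379 -0.1931  0.5486] head 160.7 zax [ 0.113  0.001 -0.994] q [-0.365  0.491  1.175  2.149  0.041 -0.028] w 0.0854 F [-0.5 -0.4  0.7] gf 0.0
 units [-0.42   0.048  0.038] turn -0.002
```

```bash
S='import h;h.st()'; python3 -m creep '1 -0.4 0 -0.2 0;1 -0.8 0 -0.3 0;1 -1 0 -0.4 0'>/dev/null; python3 -c "$S";python3 -m creep '1 -0.4 0 -0.1 0;1 -0.8 0 -0.2 0;1 -1 0 -0.3 0'>/dev/null;  python3 -c "$S"
```

```text
t 12.32 p [ 0.5726 -0.2028  0.5339] head 160.9 zax [ 0.128 -0.003 -0.992] q [-0.36   0.572  1.272  2.15   0.042 -0.026] w 0.0853 F [0.6 0.5 0.3] gf 0.0
t 12.7 p [ 0.5725 -0.205   0.5345] head 160.8 zax [ 0.131 -0.002 -0.991] q [-0.364  0.572  1.274  2.149  0.044 -0.029] w 0.0852 F [-0.2 -1.1 -0.2] gf 0.0
```

```bash
S='import h;h.st()'; python3 -m creep '1 0 0 -0.4 0;1 0 0 -0.8 0;1 0 0 -1 0'>/dev/null; python3 -c "$S";python3 -m creep '1 0.2 0 -0.4 0;1 0.4 0 -0.8 0;1 0.6 0 -1 0'>/dev/null;  python3 -c "$S"
```

```text
t 13.07 p [ 0.5461 -0.1979  0.5858] head 160.6 zax [ 0.211 -0.033 -0.977] q [-0.37   0.487  1.275  2.149  0.045 -0.03 ] w 0.0855 F [-0.1 -0.8  0.1] gf 0.0
t 13.45 p [ 0.5127 -0.1871  0.639 ] head 160.4 zax [ 0.295 -0.068 -0.953] q [-0.373  0.392  1.275  2.149  0.045 -0.029] w 0.0854 F [0.5 0.4 0. ] gf 0.0
```

```bash
S='import h;h.st()'; for i in 1; do python3 -m creep '1 0.2 0 -0.4 0;1 0.5 0 -0.8 0;1 0.8 0 -1 0'>/dev/null;python3 -m creep '1 0.2 0 -0.4 0;1 0.5 0 -0.8 0;1 0.8 0 -1 0'>/dev/null;  python3 -c "$S";python3 -m creep '1 0 0 -0.4 0;1 0 0 -0.8 0;1 0 0 -1 0'>/dev/null;python3 -c "$S";python3 -m creep '1 -0.2 0 -0.4 0;1 -0.5 0 -0.8 0;1 -0.8 0 -1 0'>/dev/null;python3 -c "$S"; done
```

```text
t 14.2 p [ 0.4361 -0.1576  0.732 ] head 160.0 zax [ 0.451 -0.133 -0.882] q [-0.371  0.208  1.275  2.149  0.04  -0.019] w 0.085 F [0.3 0.  0.2] gf 0.0
t 14.57 p [ 0.3964 -0.1431  0.7688] head 159.8 zax [ 0.518 -0.16  -0.84 ] q [-0.373  0.125  1.274  2.149  0.04  -0.018] w 0.0856 F [-0.5  0.6 -0.5] gf 0.0
t 14.95 p [ 0.3734 -0.1363  0.7871] head 159.7 zax [ 0.553 -0.173 -0.815] q [-0.383  0.08   1.275  2.149  0.046 -0.024] w 0.0851 F [-0.1 -0.8 -0.9] gf 0.0
```

```bash
S='import h;h.st()'; python3 -m creep '1 0.1 0 -0.4 0;1 0.2 0 -0.8 0;1 0.3 0 -1 0'>/dev/null;python3 -m creep '1 0.1 0 -0.4 0;1 0.2 0 -0.8 0;1 0.3 0 -1 0'>/dev/null; python3 -m creep '1 0.1 0 -0.4 0;1 0.2 0 -0.8 0;1 0.3 0 -1 0'>/dev/null;python3 -c "$S"
```

```text
t 16.07 p [ 0.1628 -0.0379  0.8961] head 157.6 zax [ 0.81  -0.227 -0.541] q [-0.382 -0.3    1.275  2.149  0.091  0.005] w 0.0855 F [-1.7 -0.9  0.9] gf 0.0
```

```bash
python3 -c "
from h import *
def ray(c,uv):
    p=camera_params(c);K=np.array(p['camera_matrix']);A=R.from_quat(p['attitude']).as_matrix();d=A@np.linalg.inv(K)@np.array([*uv,1.]);return np.array(p['eye']),d/np.linalg.norm(d)
def tri(a,b):
    (e1,d1),(e2,d2)=ray('scene',a),ray('top',b)
    s=np.linalg.lstsq(np.c_[d1,-d2],e2-e1,rcond=None)[0];p,q=e1+d1*s[0],e2+d2*s[1];return np.round((p+q)/2,3),round(np.linalg.norm(p-q),3)
print('disc knob',tri((346,377),(182,291)))
print('handle end',tri((319,333),(202,258)))
for c in ('scene','top'):
    for k in range(2):
        camera(c)
        for n in ('dish','dish_handle'): print(c,n,[np.round(d['at'],4).tolist() for d in spot_point(n,c)[:1]])
    for d in cut_out('dish',c)[:1]:
        v,u=np.nonzero(d['pixels']);print(c,d['conf'],u.min(),u.max(),v.min(),v.max())
        np.save('m_%s.npy'%c,d['pixels'])
e,r=st();print(np.round(r,3))
to([.415,.338,.25])
"
```

```text
disc knob (array([0.298, 0.404, 0.02 ]), np.float64(0.002))
handle end (array([0.387, 0.347, 0.032]), np.float64(0.006))
scene dish [[0.4965, 0.3094, 0.0003]]
scene dish_handle [[0.4169, 0.3384, 0.0356]]
scene dish [[0.4979, 0.3078, 0.0023]]
scene dish_handle [[0.4173, 0.3372, 0.0304]]
scene 0.89 263 322 281 336
top dish [[0.5231, -0.2177, 0.0733]]
top dish_handle [[0.4119, 0.3399, 0.031]]
top dish [[0.495, 0.3095, 0.0042]]
top dish_handle [[0.4121, 0.3417, 0.0299]]
top 0.65 195 235 196 257
t 16.77 p [ 0.1654 -0.0406  0.8951] head 157.2 zax [ 0.805 -0.233 -0.545] q [-0.39  -0.295  1.275  2.149  0.09   0.005] w 0.0855 F [ 0.4 -0.9  0.5] gf 0.0
[[-0.505  0.311  0.805]
 [ 0.213  0.949 -0.233]
 [-0.837  0.053 -0.545]]
t 16.77 p [ 0.1654 -0.0406  0.8951] head 157.2 zax [ 0.805 -0.233 -0.545] q [-0.39  -0.295  1.275  2.149  0.09   0.005] w 0.0855 F [ 0.4 -0.9  0.5] gf 0.0
 units [3.295 2.684 3.095] turn 0
```

```bash
S='import h;h.st()'; python3 -m creep '1 0.27 0.22 0.26 -0.02;1 0.54 0.44 0.52 -0.02;1 0.8 0.67 0.77 -0.02;1 0.8 0.67 0.77 -0.02'>/dev/null;python3 -c "$S";python3 -m creep '1 0.27 0.22 0.26 0;1 0.54 0.44 0.52 0;1 0.8 0.67 0.77 0;1 0.8 0.67 0.77 0'>/dev/null;python3 -c "
import h;h.to([.415,.338,.25],0)"
```

```text
t 17.27 p [0.2067 0.0365 0.7641] head 164.1 zax [ 0.807 -0.232 -0.543] q [-1.372 -0.652  0.541  2.145  0.841 -0.81 ] w 0.0853 F [-2.3  1.8 -0.2] gf 0.0
t 17.77 p [0.23   0.1129 0.5912] head 163.8 zax [ 0.819 -0.24  -0.521] q [-1.568 -1.033 -0.019  2.149  0.958 -1.056] w 0.0855 F [ 0.4  0.4 -0.1] gf 0.0
 units [1.542 1.79  1.835] turn 0.91
```

```bash
python3 -c "
import h;h.to([.35,-.15,.75],0);h.to([.5,-.1,.5],0)"
```

```text
t 17.77 p [0.23   0.1129 0.5912] head 163.8 zax [ 0.819 -0.24  -0.521] q [-1.568 -1.033 -0.019  2.149  0.958 -1.056] w 0.0855 F [ 0.4  0.4 -0.1] gf 0.0
 units [-1.558 -1.459  0.524] turn 0.91
t 17.77 p [0.23   0.1129 0.5912] head 163.8 zax [ 0.819 -0.24  -0.521] q [-1.568 -1.033 -0.019  2.149  0.958 -1.056] w 0.0855 F [ 0.4  0.4 -0.1] gf 0.0
 units [-0.588 -0.856  2.132] turn 0.91
```

```bash
S='import h;h.st()'; python3 -m creep '1 -0.2 -0.25 0.1 0;1 -0.4 -0.5 0.2 0;1 -0.6 -0.75 0.3 0;1 -0.8 -1 0.4 0;1 -0.9 -1 0.5 0;1 -0.9 -1 0.5 0'>/dev/null;python3 -c "
import h;h.to([.35,-.15,.75],0);h.to([.5,-.1,.5],0)"
```

```text
t 18.52 p [ 0.2361 -0.057   0.6682] head 163.7 zax [ 0.833 -0.237 -0.5  ] q [-1.734 -0.664  0.109  2.149  1.036 -1.342] w 0.0857 F [-1.4 -0.4  0.8] gf 0.0
 units [-0.923 -0.386  0.507] turn 0.91
t 18.52 p [ 0.2361 -0.057   0.6682] head 163.7 zax [ 0.833 -0.237 -0.5  ] q [-1.734 -0.664  0.109  2.149  1.036 -1.342] w 0.0857 F [-1.4 -0.4  0.8] gf 0.0
 units [0.088 0.205 2.094] turn 0.91
```

```bash
S='import h;h.st()'; python3 -m creep '1 -0.2 -0.1 0.2 0;1 -0.4 -0.2 0.4 0;1 -0.6 -0.3 0.6 0;1 -0.8 -0.4 0.8 0;1 -0.8 -0.4 1 0;1 -0.8 -0.4 1 0'>/dev/null;python3 -c "
import h;h.to([.5,-.1,.5],0)"
```

```text
t 19.27 p [ 0.358  -0.1418  0.6802] head 164.2 zax [ 0.837 -0.234 -0.495] q [-0.555 -0.577 -0.01   1.102  0.244 -0.141] w 0.0849 F [-0.8 -1.2  0.7] gf 0.0
 units [0.631 0.523 1.321] turn 0.912
```

```bash
python3 -c "
import h;h.to([.46,.08,.5]);h.to([.45,.3,.25])"
```

```text
t 19.27 p [ 0.358  -0.1418  0.6802] head 164.2 zax [ 0.837 -0.234 -0.495] q [-0.555 -0.577 -0.01   1.102  0.244 -0.141] w 0.0849 F [-0.8 -1.2  0.7] gf 0.0
 units [0.919 1.606 0.817] turn 0
t 19.27 p [ 0.358  -0.1418  0.6802] head 164.2 zax [ 0.837 -0.234 -0.495] q [-0.555 -0.577 -0.01   1.102  0.244 -0.141] w 0.0849 F [-0.8 -1.2  0.7] gf 0.0
 units [2.596 2.999 1.241] turn 0
```

```bash
S='import h;h.st()'; python3 -m creep '1 0.2 0.25 0.2 0;1 0.4 0.5 0.4 0;1 0.6 0.75 0.6 0;1 0.8 1 0.8 0;1 0.9 1 0.8 0;1 0.9 1 0.8 0'>/dev/null;python3 -c "$S";python3 -m creep '1 0.25 0.25 0.1 0;1 0.5 0.5 0.2 0;1 0.75 0.75 0.3 0;1 1 1 0.3 0;1 1 1 0.3 0'>/dev/null; python3 -c "
import h;h.to([.42,.335,.2])"
```

```text
t 20.02 p [ 0.4338 -0.0095  0.5006] head 164.1 zax [ 0.833 -0.235 -0.501] q [ 0.277 -0.569 -0.482  0.685 -0.471  0.301] w 0.0856 F [-0.4  0.3  0.3] gf 0.0
t 20.65 p [0.4415 0.1458 0.3483] head 164.4 zax [ 0.833 -0.235 -0.501] q [ 0.797 -0.267 -0.678  0.471 -0.863  0.743] w 0.0854 F [ 0.8 -0.3  0.4] gf 0.0
 units [1.095 1.176 0.08 ] turn 0
```

```bash
python3 -m creep '1 0.25 0.25 0.05 0;1 0.5 0.5 0.1 0;1 0.75 0.75 0.1 0;1 1 1 0.1 0;1 1 1 0.1 0'>/dev/null; python3 -c "
from h import *
import cv2
to([.4145,.339,.032])
print(np.round(R.from_quat(telemetry.get_obs()['tool_rot']).as_matrix(),3))
im=camera('wrist');cv2.imwrite('pics/w2.png',im[:,:,::-1])
for n in ('dish','dish_handle'): print(n,[(np.round(d['at'],4).tolist(),round(d['conf'],2)) for d in spot_point(n,'wrist')])
"
```

```text
t 21.27 p [0.4246 0.3072 0.2111] head 164.1 zax [ 0.832 -0.238 -0.501] q [ 1.1    0.221 -0.573  0.458 -1.016  1.2  ] w 0.0858 F [-0.4 -0.1  0.5] gf 0.0
 units [1.095 0.186 0.491] turn 0
[[-0.481  0.275  0.832]
 [ 0.137  0.961 -0.238]
 [-0.866 -0.001 -0.501]]
dish []
dish_handle []
```

View pics/w2.png

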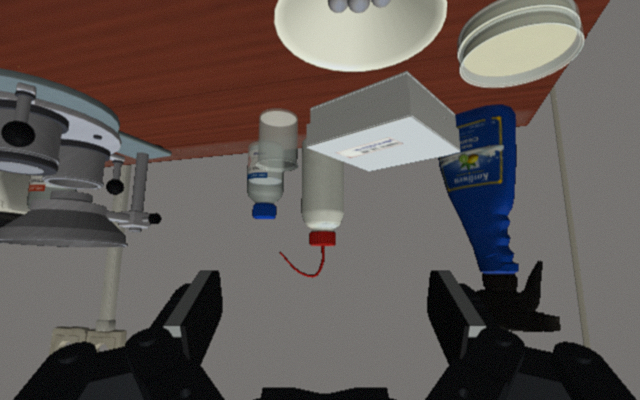

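The wrist view is upside down: the dish mouth is at (360,25) at the image top, so the wrist camera hangs below the tilted hand. I'll flip the hand half a turn so the camera rides on top.

```bash
python3 -m creep '1 0 0 0 -0.06;1 0 0 0 -0.12;1 0 0 0 -0.18;1 0 0 0 -0.24;1 0 0 0 -0.3;1 0 0 0 -0.36;1 0 0 0 -0.42;1 0 0 0 -0.48;1 0 0 0 -0.5;1 0 0 0 -0.5'>/dev/null;python3 -m creep '1 0 0 0 -0.06;1 0 0 0 -0.12;1 0 0 0 -0.18;1 0 0 0 -0.24;1 0 0 0 -0.3;1 0 0 0 -0.36;1 0 0 0 -0.42;1 0 0 0 -0.48;1 0 0 0 -0.5;1 0 0 0 -0.5'>/dev/null; python3 -c "
from h import *
import cv2
to([.4145,.339,.032])
print(np.round(R.from_quat(telemetry.get_obs()['tool_rot']).as_matrix(),3))
im=camera('wrist');cv2.imwrite('pics/w3.png',im[:,:,::-1])
for n in ('dish','dish_handle'): print(n,[(np.round(d['at'],4).tolist(),round(d['conf'],2)) for d in spot_point(n,'wrist')])
"
```

```text
t 23.93 p [0.4241 0.3048 0.2141] head -16.7 zax [ 0.834 -0.237 -0.499] q [ 1.099  0.212 -0.578  0.458 -1.017 -1.939] w 0.0856 F [-0.6 -0.5 -0.1] gf 0.0
 units [-1.115 -0.194  0.498] turn 0
[[ 0.478 -0.277  0.834]
 [-0.144 -0.961 -0.237]
 [ 0.867 -0.006 -0.499]]
dish [([0.4935, 0.3131, 0.0004], 0.92)]
dish_handle [([0.5043, 0.3248, 0.0135], 0.66), ([0.5029, 0.2931, 0.0128], 0.35)]
```

```bash
python3 -c "
from h import *
to([.4095,.3407,.11]);to([.4095,.3407,.0325])
"
```

```text
t 24.07 p [0.4238 0.3051 0.2134] head -16.5 zax [ 0.833 -0.237 -0.499] q [ 1.1    0.213 -0.578  0.458 -1.017 -1.939] w 0.0857 F [-0.2 -0.6  0.2] gf 0.0
 units [-0.677 -0.198  0.208] turn 0
t 24.07 p [0.4238 0.3051 0.2134] head -16.5 zax [ 0.833 -0.237 -0.499] q [ 1.1    0.213 -0.578  0.458 -1.017 -1.939] w 0.0857 F [-0.2 -0.6  0.2] gf 0.0
 units [-1.125 -0.196  0.466] turn 0
```

```bash
python3 -m creep '1 -0.3 -0.1 0.1 0;1 -0.6 -0.2 0.2 0;1 -0.85 -0.2 0.3 0;1 -0.85 -0.2 0.3 0;1 -0.85 -0.2 0.3 0'>/dev/null; python3 -c "
from h import *
to([.4095,.3407,.0325])
camera('wrist');camera('scene')
for n in ('dish','dish_handle'):
  for c in ('wrist','scene'): print(n,c,[(np.round(d['at'],4).tolist(),round(d['conf'],2)) for d in spot_point(n,c)])
"
```

```text
t 24.7 p [0.4087 0.3416 0.081 ] head -16.4 zax [ 0.834 -0.237 -0.499] q [ 1.168  0.518 -0.601  0.237 -1.035 -1.814] w 0.0856 F [ 0.8 -0.7 -0.1] gf 0.0
 units [-0.277  0.005  0.167] turn 0
dish wrist [([0.4918, 0.312, -0.0011], 0.97)]
dish scene [([0.495, 0.3094, -0.0029], 0.85), ([0.6433, -0.1051, 0.1014], 0.3)]
dish_handle wrist [([0.4127, 0.3359, 0.0331], 0.75)]
dish_handle scene []
```

```bash
python3 -m creep '1 -0.14 0 0.08 0;1 -0.27 0 0.165 0;1 -0.27 0 0.165 0;0.5 -0.27 0 0.165 0;0.3 -0.27 0 0.165 0;0 -0.27 0 0.165 0;0 -0.27 0 0.165 0;0 -0.27 0 0.165 0;0 -0.27 0 0.165 0'; python3 -c "
from h import *
import cv2
st();im=camera('wrist');cv2.imwrite('pics/w4.png',im[:,:,::-1])
"
```

```text
clock: 26.12
eef_pos: [0.4095, 0.3411, 0.0328]
tool_rot: [0.857, -0.121, 0.496, 0.069]
ft_force: [-1.7, -0.5, 3.3]
grip_width: 0.0112
grasp_force: 59.7
t 26.12 p [0.4095 0.3411 0.0328] head -16.2 zax [ 0.834 -0.237 -0.499] q [ 1.166  0.626 -0.619  0.108 -1.035 -1.819] w 0.0112 F [-1.7 -0.5  3.3] gf 59.7
```

View pics/w4.png

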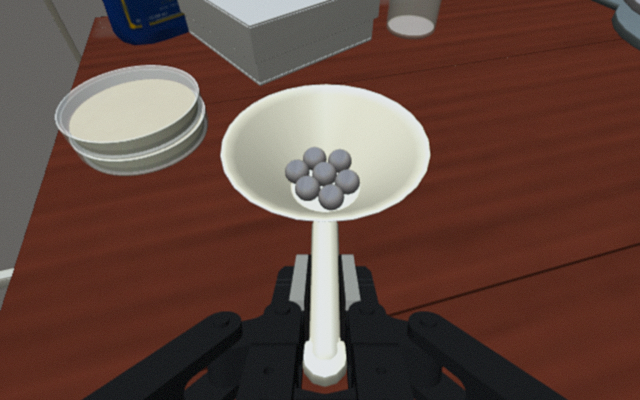

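The grasp is centred: handle between the pads at (324,300), and all seven balls in the dish around (324,178). Next I'll plan the pour.

```bash
cat > plan.py <<'E'
from h import *
O0=np.array([.4095,.3411,.0328]);R0=R.from_quat([0.857,-0.121,0.496,0.069]).as_matrix()
dz=R0[:,2].copy();dz[2]=0;dz/=np.linalg.norm(dz)
g=O0+.003*R0[:,2]
org=g+.088*dz; org[2]=0
to_=R0.T@(org-O0); tu=R0.T@np.array([0,0,1.])   # dish origin, up in tool frame
def geo(Rr):
    u=Rr@tu; dn=np.array([0,0,-1.])+u*u[2]; n=np.linalg.norm(dn); dn=dn/n if n>1e-6 else dn
    o=Rr@to_; lip=o+.04*u+.056*dn
    ang=np.degrees(np.arccos(u[2])); lean=u[:2]/max(1e-6,np.hypot(*u[:2]))
    return o,lip,ang,lean
E
python3 -c "
from plan import *
print(tu,to_)
e,r=st()
for ph in (0,15,30,45,60,75,90,105,120):
    Rr=R0@R.from_euler('z',ph,degrees=True).as_matrix();o,l,a,n=geo(Rr)
    print(ph,'tilt',round(a),'lean',np.round(n,2),'o',np.round(o,3),'lip',np.round(l,3),'tcp', np.round(np.array([.640,-.103,.185])-np.r_[n*.025,0]-l,3))
to([.52,.05,.32])
"
```

```text
[ 0.86695731 -0.00176623 -0.49837928] [ 1.67173071e-02 -3.40578379e-05  9.48940960e-02]
t 26.18 p [0.4095 0.3411 0.0328] head -16.2 zax [ 0.834 -0.238 -0.499] q [ 1.166  0.626 -0.619  0.108 -1.035 -1.819] w 0.0113 F [-2.  -0.4  3.9] gf 59.7
0 tilt 0 lean [-0.  0.] o [ 0.087 -0.025 -0.033] lip [ 0.087 -0.025  0.007] tcp [ 0.553 -0.078  0.178]
15 tilt 13 lean [-0.34 -0.94] o [ 0.086 -0.029 -0.033] lip [ 0.064 -0.089 -0.007] tcp [0.584 0.009 0.192]
30 tilt 26 lean [-0.4  -0.92] o [ 0.084 -0.033 -0.035] lip [ 0.057 -0.095 -0.023] tcp [0.593 0.015 0.208]
45 tilt 39 lean [-0.46 -0.89] o [ 0.082 -0.036 -0.037] lip [ 0.05  -0.096 -0.041] tcp [0.602 0.016 0.226]
60 tilt 51 lean [-0.53 -0.85] o [ 0.079 -0.038 -0.04 ] lip [ 0.044 -0.094 -0.059] tcp [0.609 0.012 0.244]
75 tilt 64 lean [-0.6 -0.8] o [ 0.077 -0.039 -0.044] lip [ 0.04  -0.087 -0.076] tcp [0.615 0.004 0.261]
90 tilt 76 lean [-0.67 -0.74] o [ 0.075 -0.039 -0.047] lip [ 0.039 -0.078 -0.092] tcp [ 0.618 -0.007  0.277]
105 tilt 87 lean [-0.75 -0.66] o [ 0.073 -0.038 -0.051] lip [ 0.04  -0.066 -0.105] tcp [ 0.619 -0.021  0.29 ]
120 tilt 97 lean [-0.84 -0.55] o [ 0.071 -0.035 -0.055] lip [ 0.044 -0.053 -0.115] tcp [ 0.617 -0.036  0.3  ]
t 26.18 p [0.4095 0.3411 0.0328] head -16.2 zax [ 0.834 -0.238 -0.499] q [ 1.166  0.626 -0.619  0.108 -1.035 -1.819] w 0.0113 F [-2.  -0.4  3.9] gf 59.7
 units [2.283 1.658 0.121] turn 0
```

```bash
python3 -m creep '0 0.1 0 -0.06 0;0 0.3 0 -0.17 0;0 0.5 0 -0.29 0;0 0.7 0 -0.4 0;0 0.95 0.03 -0.5 0;0 1 0.1 -0.5 0;0 1 0.2 -0.45 0;0 1 0.4 -0.4 0;0 1 0.6 -0.4 0;0 1 0.6 -0.4 0'; python3 -c "
from h import *
to([.53,.1,.28])
to([.6,.02,.29])
"
```

```text
clock: 27.42
eef_pos: [0.4047, 0.244, 0.1892]
tool_rot: [0.858, -0.12, 0.494, 0.071]
ft_force: [1.0, 0.9, -2.3]
grip_width: 0.0111
grasp_force: 59.3
t 27.43 p [0.4047 0.244  0.1892] head -15.6 zax [ 0.831 -0.241 -0.502] q [ 1.069  0.147 -0.759  0.306 -1.005 -1.994] w 0.0111 F [ 1.   0.9 -2.3] gf 59.3
 units [1.057 0.695 0.621] turn 0
t 27.43 p [0.4047 0.244  0.1892] head -15.6 zax [ 0.831 -0.241 -0.502] q [ 1.069  0.147 -0.759  0.306 -1.005 -1.994] w 0.0111 F [ 1.   0.9 -2.3] gf 59.3
 units [1.412 1.079 1.103] turn 0
```

```bash
python3 -m creep '0 0.15 0.05 0.02 0;0 0.32 0.15 0.08 0;0 0.5 0.28 0.18 0;0 0.68 0.42 0.32 0;0 0.85 0.56 0.46 0;0 1 0.66 0.58 0;0 1 0.7 0.62 0;0 1 0.7 0.62 0'; python3 -c "
from h import *
to([.6,.02,.28])
to([.584,.012,.23])
import cv2
im=camera('wrist');cv2.imwrite('pics/w5.png',im[:,:,::-1])
"
```

```text
clock: 28.42
eef_pos: [0.5262, 0.1033, 0.2731]
tool_rot: [0.858, -0.12, 0.494, 0.07]
ft_force: [0.1, -0.2, -1.7]
grip_width: 0.0112
grasp_force: 59.4
t 28.43 p [0.5262 0.1033 0.2731] head -15.9 zax [ 0.831 -0.239 -0.502] q [ 0.528 -0.078 -0.8   -0.023 -0.675 -2.659] w 0.0112 F [ 0.1 -0.2 -1.7] gf 59.4
 units [0.354 0.398 0.518] turn 0
t 28.43 p [0.5262 0.1033 0.2731] head -15.9 zax [ 0.831 -0.239 -0.502] q [ 0.528 -0.078 -0.8   -0.023 -0.675 -2.659] w 0.0112 F [ 0.1 -0.2 -1.7] gf 59.4
 units [0.022 0.479 0.61 ] turn 0
```

View pics/w5.png

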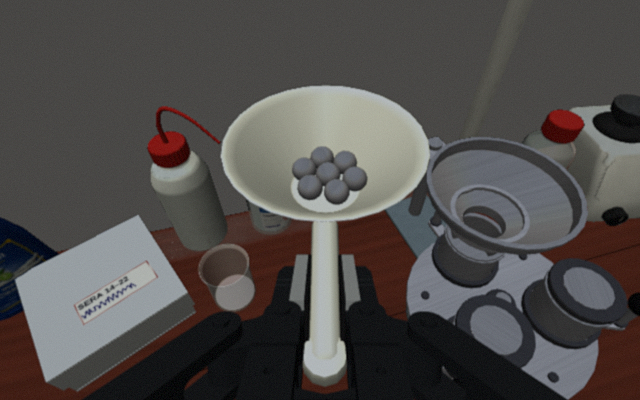

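The dish is held level with all seven balls in it, around (330,175). The open jar sits under the funnel outlet at (470,250).

```bash
python3 -m creep '0 0.02 0.05 0.08 0;0 0.04 0.12 0.2 0.02;0 0.07 0.2 0.34 0.06;0 0.1 0.29 0.48 0.1;0 0.12 0.37 0.6 0.14;0 0.13 0.42 0.66 0.18;0 0.13 0.42 0.66 0.22;0 0.13 0.42 0.66 0.22'; python3 -c "
from plan import *
e,r=st();o,l,a,n=geo(r);print('tilt',a,'lip now',l+e,'dish',o+e)
for d in (10,20,30,40,50,60,70,80):
    Rr=r@R.from_euler('z',d,degrees=True).as_matrix();o,l,a,n=geo(Rr)
    t=np.array([.640,-.103,.182])-np.r_[n*.025,0]-l
    print(d,round(d/180,3),'tilt',round(a),'units',np.round(r.T@(t-e)/.15,2))
for c in ('top','scene'):
    camera(c);print([(np.round(d['at'],3).tolist(),round(d['conf'],2)) for d in spot_point('funnel_mouth',c)])
"
```

```text
clock: 29.48
eef_pos: [0.601, 0.0182, 0.2413]
tool_rot: [0.767, -0.403, 0.489, -0.103]
ft_force: [-0.7, -0.0, -1.1]
grip_width: 0.0111
grasp_force: 59.4
t 29.48 p [0.601  0.0182 0.2413] head -74.6 zax [ 0.832 -0.236 -0.501] q [ 0.227  0.069 -0.803 -0.287 -0.431 -2.181] w 0.0111 F [-0.7 -0.  -1.1] gf 59.4
tilt 34.00388200732898 lip now [ 0.65351995 -0.07818552  0.20674488] dish [ 0.68334593 -0.01619344  0.20490284]
10 0.056 tilt 42 units [-0.04  0.05  0.06]
20 0.111 tilt 51 units [0.03 0.   0.05]
30 0.167 tilt 59 units [ 0.11 -0.03  0.05]
40 0.222 tilt 67 units [ 0.2  -0.06  0.04]
50 0.278 tilt 75 units [ 0.28 -0.07  0.03]
60 0.333 tilt 83 units [ 0.37 -0.07  0.01]
70 0.389 tilt 90 units [ 0.45 -0.05  0.  ]
80 0.444 tilt 97 units [ 0.53 -0.03 -0.01]
[]
[([0.641, -0.1, 0.163], 0.64)]
```

```bash
python3 -m creep '0 -0.04 0.05 0.06 0.05;0 0 0.03 0.055 0.09;0 0.03 0 0.05 0.11;0 0.05 -0.01 0.05 0.125;0 0.07 -0.02 0.05 0.14;0 0.09 -0.025 0.05 0.153;0 0.11 -0.03 0.05 0.167;0 0.135 -0.04 0.05 0.18;0 0.155 -0.045 0.05 0.194;0 0.175 -0.05 0.045 0.208;0 0.2 -0.06 0.04 0.222;0 0.2 -0.06 0.04 0.222'; python3 -c "
from plan import *
import cv2
e,r=st();o,l,a,n=geo(r);print('tilt',a,'lip now',l+e)
for d in (10,20,30,40,50):
    Rr=r@R.from_euler('z',d,degrees=True).as_matrix();o,l,a,n=geo(Rr)
    t=np.array([.640,-.103,.182])-np.r_[n*.025,0]-l
    print(d,round(d/180,3),'tilt',round(a),'units',np.round(r.T@(t-e)/.15,2))
im=np.vstack([camera('wrist')[:,:,::-1][::1],]);im2=camera('scene')[100:260,240:440,::-1]
cv2.imwrite('pics/p1.png',np.hstack([cv2.resize(im,(400,250)),cv2.resize(im2,(312,250))]))
"
```

```text
clock: 31.18
eef_pos: [0.6175, 0.0003, 0.2658]
tool_rot: [-0.582, 0.641, -0.425, 0.265]
ft_force: [-0.0, -0.5, -0.6]
grip_width: 0.0113
grasp_force: 59.5
t 31.18 p [6.175e-01 3.000e-04 2.658e-01] head -100.7 zax [ 0.834 -0.237 -0.498] q [ 0.173  0.045 -0.747 -0.225 -0.387 -1.515] w 0.0113 F [-0.  -0.5 -0.6] gf 59.5
tilt 67.40895359162552 lip now [ 0.65732902 -0.08424395  0.18491124]
10 0.056 tilt 75 units [ 0.05 -0.04 -0.01]
20 0.111 tilt 83 units [ 0.12 -0.09 -0.02]
30 0.167 tilt 90 units [ 0.19 -0.13 -0.04]
40 0.222 tilt 97 units [ 0.27 -0.17 -0.05]
50 0.278 tilt 103 units [ 0.34 -0.19 -0.06]
```

View pics/p1.png

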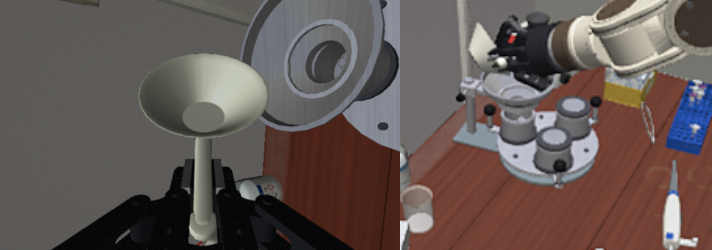

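The dish is empty in the left panel at (203,100), and balls show through the funnel outlet at (340,65). I'll tip a little further to be sure, then come back.

```bash
python3 -m creep '0 0.05 -0.04 -0.01 0.056;0 0.05 -0.04 -0.01 0.056;0 0.05 -0.04 -0.01 0;0 0.05 -0.04 -0.03 -0.06;0 0.05 -0.04 -0.05 -0.12;0 0.05 -0.04 -0.07 -0.18;0 0.05 -0.04 -0.1 -0.24;0 0.05 -0.04 -0.13 -0.3;0 0.05 -0.04 -0.16 -0.36;0 0.05 -0.04 -0.18 -0.4;0 0.05 -0.04 -0.2 -0.4'; python3 -c "
from plan import *
import cv2
e,r=st();o,l,a,n=geo(r);print('tilt',a)
to([.527,.103,.273])
d=R.from_matrix(r.T@R0).as_rotvec();print('turn left',d/np.pi)
cs=[]
for c in ('top','scene'):
    im=camera(c);print(c,[(np.round(d['at'],3).tolist(),round(d['conf'],2)) for d in spot_point('ball_1',c)])
"
```

```text
clock: 32.65
eef_pos: [0.5936, 0.0003, 0.2856]
tool_rot: [0.848, -0.176, 0.499, 0.036]
ft_force: [0.3, -0.8, -1.0]
grip_width: 0.0109
grasp_force: 59.4
t 32.65 p [5.936e-01 3.000e-04 2.856e-01] head -30.9 zax [ 0.833 -0.237 -0.5  ] q [ 0.185 -0.039 -0.76  -0.149 -0.397 -2.764] w 0.0109 F [ 0.3 -0.8 -1. ] gf 59.4
tilt 6.502914886683623
t 32.65 p [5.936e-01 3.000e-04 2.856e-01] head -30.9 zax [ 0.833 -0.237 -0.5  ] q [ 0.185 -0.039 -0.76  -0.149 -0.397 -2.764] w 0.0109 F [ 0.3 -0.8 -1. ] gf 59.4
 units [-0.448 -0.482 -0.49 ] turn 0
turn left [-0.00024406  0.00054835 -0.04153276]
top [([0.642, -0.1, 0.056], 0.37), ([0.638, -0.115, 0.061], 0.37)]
scene [([0.505, -0.005, 0.08], 0.28)]
```

```bash
python3 -m creep '0 -0.15 -0.16 -0.16 -0.042;0 -0.3 -0.32 -0.32 -0.042;0 -0.45 -0.48 -0.49 -0.042;0 -0.45 -0.48 -0.49 -0.042'>/dev/null; python3 -c "
from h import *
to([.407,.25,.2]);to([.4095,.3411,.1])
import cv2
camera('wrist');im=camera('top')[100:230,290:450,::-1];cv2.imwrite('pics/p2.png',cv2.resize(im,(640,520),interpolation=2))
"
```

```text
t 33.35 p [0.5263 0.1054 0.2727] head -15.8 zax [ 0.834 -0.233 -0.5  ] q [ 0.53  -0.076 -0.804 -0.034 -0.673 -2.662] w 0.0111 F [ 0.5 -0.1 -0.3] gf 59.6
 units [-0.934 -0.712 -0.646] turn 0
t 33.35 p [0.5263 0.1054 0.2727] head -15.8 zax [ 0.834 -0.233 -0.5  ] q [ 0.53  -0.076 -0.804 -0.034 -0.673 -2.662] w 0.0111 F [ 0.5 -0.1 -0.3] gf 59.6
 units [-1.586 -1.3   -0.44 ] turn 0
```

View pics/p2.png

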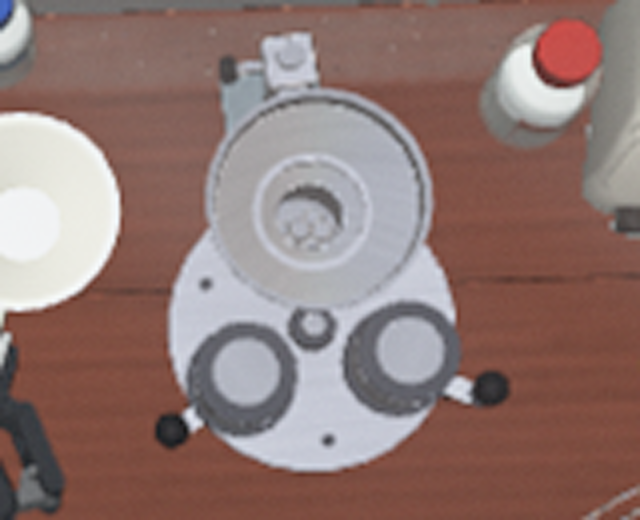

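Balls show in the jar through the outlet at (305,225). The dish is empty, and there are none on the table or in the funnel cone. Next I'll carry the dish back.

```bash
python3 -m creep '0 -0.2 -0.18 -0.16 0;0 -0.45 -0.36 -0.32 0;0 -0.7 -0.54 -0.48 0;0 -0.93 -0.71 -0.64 0;0 -0.93 -0.71 -0.64 0'>/dev/null; python3 -c "
from h import *
to([.4095,.3411,.08]);to([.4095,.3411,.0335])"
```

```text
t 34.08 p [0.4093 0.2497 0.1993] head -15.8 zax [ 0.833 -0.235 -0.501] q [ 1.065  0.135 -0.739  0.321 -1.003 -2.008] w 0.011 F [-0.2 -0.1 -0.3] gf 59.6
 units [-0.771 -0.586  0.256] turn 0
t 34.08 p [0.4093 0.2497 0.1993] head -15.8 zax [ 0.833 -0.235 -0.501] q [ 1.065  0.135 -0.739  0.321 -1.003 -2.008] w 0.011 F [-0.2 -0.1 -0.3] gf 59.6
 units [-1.039 -0.586  0.411] turn 0
```

```bash
python3 -m creep '0 -0.2 -0.2 0.06 0;0 -0.45 -0.4 0.14 0;0 -0.65 -0.586 0.2 0;0 -0.77 -0.586 0.256 0;0 -0.85 -0.586 0.3 0;0 -0.9 -0.586 0.33 0;0 -0.9 -0.586 0.33 0'>/dev/null; python3 -c "
from h import *
to([.4095,.3411,.0333])"
```

```text
t 34.95 p [0.4107 0.3379 0.0588] head -16.2 zax [ 0.833 -0.239 -0.499] q [ 1.16   0.564 -0.618  0.165 -1.033 -1.827] w 0.0112 F [ 0.2  0.2 -0.2] gf 59.6
 units [-0.154 -0.018  0.073] turn 0
```

```bash
python3 -m creep '0 -0.07 0 0.035 0;0 -0.12 0 0.06 0;0 -0.14 0 0.068 0;0 -0.154 0 0.073 0;0 -0.154 0 0.073 0'
```

```text
clock: 35.58
eef_pos: [0.4082, 0.3396, 0.0333]
tool_rot: [0.857, -0.121, 0.496, 0.069]
ft_force: [0.3, 0.4, -1.1]
grip_width: 0.0112
grasp_force: 59.6
```

```bash
python3 -m creep '0 -0.006 0 0.003 0;0 -0.009 0 0.005 0;0 -0.009 0 0.005 0;0.15 -0.009 0 0.005 0;0.4 -0.009 0 0.005 0;0.8 -0.009 0 0.005 0;1 -0.009 0 0.005 0;1 -0.009 0 0.005 0;1 -0.009 0 0.005 0'; python3 -m creep '1 0.1 0 -0.06 0;1 0.3 0 -0.18 0;1 0.6 0 -0.4 0;1 0.9 0 -0.65 0;1 0.9 0 -0.8 0;1 0.9 0 -0.8 0'; python3 -c "
from h import *
import cv2
st()
a=camera('scene')[:,:,::-1];b=camera('top')[80:330,150:520,::-1]
for n in ('dish','dish_handle','timer','beaker','jar_mouth','knob_shut_a','bottle_ethanol'):
  for c in ('scene','top'): print(n,c,[(np.round(d['at'],3).tolist(),round(d['conf'],2)) for d in spot_point(n,c)[:2]])
cv2.imwrite('pics/f.png',np.hstack([a[150:400,200:460],b]))
print(telemetry.get_obs()['clock'])
"
```

```text
clock: 36.7
eef_pos: [0.4083, 0.3394, 0.0318]
tool_rot: [0.857, -0.121, 0.496, 0.069]
ft_force: [0.2, -0.6, -0.5]
grip_width: 0.0854
grasp_force: 0.0
clock: 37.45
eef_pos: [0.3727, 0.3504, 0.2101]
tool_rot: [0.857, -0.121, 0.496, 0.067]
ft_force: [0.5, 0.1, 0.0]
grip_width: 0.0853
grasp_force: 0.0
t 37.45 p [0.3727 0.3504 0.2101] head -16.4 zax [ 0.834 -0.235 -0.499] q [ 1.251  0.287 -0.466  0.738 -1.046 -1.656] w 0.0853 F [0.5 0.1 0. ] gf 0.0
dish scene [([0.496, 0.312, 0.002], 0.9)]
dish top [([0.497, 0.316, 0.002], 0.68)]
dish_handle scene [([0.416, 0.337, 0.033], 0.59)]
dish_handle top [([0.413, 0.339, 0.03], 0.91)]
timer scene [([0.381, 0.123, 0.003], 0.37)]
timer top [([0.375, 0.125, -0.0], 0.58)]
beaker scene [([0.688, 0.168, 0.002], 0.73), ([0.379, 0.119, 0.003], 0.63)]
beaker top [([0.687, 0.17, -0.0], 0.86)]
jar_mouth scene [([0.645, -0.099, 0.089], 0.56)]
jar_mouth top [([0.64, -0.1, 0.084], 0.68), ([0.642, -0.1, 0.104], 0.4)]
knob_shut_a scene [([0.504, -0.005, 0.078], 0.69), ([0.526, -0.217, 0.079], 0.63)]
knob_shut_a top [([0.41, 0.339, 0.031], 0.74), ([0.526, -0.217, 0.079], 0.61)]
bottle_ethanol scene []
bottle_ethanol top [([0.741, -0.269, -0.005], 0.69)]
38.25
```

View pics/f.png

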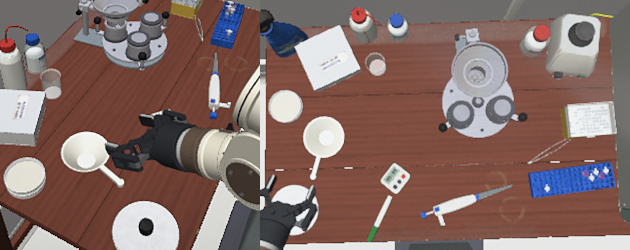

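The final view shows the dish upright and empty at (323,137) in the right panel, released, and everything else where it was.

```bash
python3 -c "
from workcell import *
print(ticket.job_done())"
```

```text
the job is handed in; nothing more can be done
None
```

I turned the open jar to its home position under the funnel, poured the balls through into it, and set the empty dish back down upright and released. I handed the job in at about 38 s on the robot clock. The pictures show balls in the jar and none left in the dish, the funnel cone or on the table, but I could not count all seven inside the jar.

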